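# Advance the tube carrier to its next station

## Robot

A 7-joint arm with a two-finger parallel gripper is mounted at the origin on a cart in front of the work surface, level with it; the furniture and walls round the work are solid. World frame = base frame: x ahead of the robot, y to its left, z up, the work surface at z = 0. Lengths are in m, angles in rad, forces in N, time in s.
With the tool pointing down it reaches from about 0.425 to 0.95 m from the base axis. Payload 4.7 kg.
Tool frame: the origin (TCP) lies between the finger pads; the fingertips stand 8 mm ahead of it and the grasp point (between the pads) lies 11 mm behind it; z points along the fingers, x is the direction in which the jaws open and shut, and the axes are right-handed (so a half turn about z gives the same grasp; the last joint's range is limited). The gripper opens to 87 mm and grips with 3 to 60 N. Pads are 19 mm wide; open, the fingers measure 117 mm over their backs; the gripper's body (75 mm by 190 mm) begins 51 mm behind the grasp point.
Start: joints at [-1.168, 0.469, -0.049, 1.532, 0.024, 1.141, -0.082], TCP at [0.282, 0.613, 0.231] pointing down, gripper open.
Joint ranges: [-2.59, 2.59], [-0.33, 1.99], [-1.39, 1.29], [0.1, 2.45], [-1.04, 4.18], [0.21, 1.99], [-2.66, 2.66]. Speed limits (rad/s): [2.57, 2.57, 3.14, 3.14, 3.14, 3.14, 3.14].

## Interface

Orientations are given as a rotation vector (axis times angle).
In Python, from cell import read_state, camera, sign_off gives the robot as it stands.
- The arm moves only by the tool move_arm, never from a script. Its argument "series" is text: rows parted by semicolons, each of 5 numbers parted by spaces: the shift along the tool's x, y, z in mm, then the turn about the tool's z in rad, then the finger opening in mm, from 0 to 87. In form: x y z spin grip; .... A call has exactly 8 rows; each row shifts and turns the pose as measured when the row begins, along the tool's axes as they then stand; what a row does not reach is not made up. A row lasts 1/12 s, in which the tool goes at most 41.7 mm and 7.16 degrees, less where a joint would pass 70% of its speed; a pose out of reach is approached as far as the arm can. A call with a gripper value outside its range is refused whole. The fingers move at their own pace and stop on an object; "squeeze" is the grip in N (left out, the last holds). Time passes only in rows, so rows that do not move let the fingers close, or fill a call up. It gives the time, the measured TCP pose, the force and the opening at its end, in the units of the state.
- read_state(): the state, without advancing time (a new reading comes with each control period).
- camera(name): name is "scene" or "top"; returns a dict with "img" (400x640x3 uint8, red, green, blue), "z_map" (400x640 float32, m along the optical axis (not along the pixel's ray), 0 where there is no reading), "mtx" (3x3 intrinsics, pixels), "T" (4x4, takes a point from camera to world coordinates). Camera axes: x right, y down, z forward; pixel columns grow to the right and rows downward; lengths in m; the calibration is good to about 2 mm. A picture is of the moment at which its call begins.
- sign_off(): hands the job in, once; it reports no verdict.
The state is a dict: "time_s": time; "joint_positions": joint angles; "qd": joint speeds; "effort": joint torques, N m; "ee_pos": TCP position; "tool_rot": TCP orientation; "contact_force": force on the tool from outside, world axes, zero at the start; "wrist_torque": the same for the moment, N m; "grip_width": finger opening in m.
Only numpy, scipy, OpenCV 4.12 (cv2) and the standard library are available. Lean on these libraries where they do the work, as an engineer would, in place of code of your own. Each camera call takes 0.05 s, during which the arm holds its last target.

## Task

Pick the stray orange tube off the slide track and lay it down in the blue tray, beside the tube already there. Then release the carrier: turn the red lever anticlockwise (seen from above) fully to its end stop, which unlocks the yellow lever, and turn that anticlockwise fully to its end stop too, so that its stop arm swings clear; then push the carrier, which has a black push post, along the track until it rests in the detent of the next station, its white pointer at the green mark. Leave everything else on the table where it is.

Things in the scene. Friction and masses are not known exactly. Their poses are not given: they have to be found in the camera images.
- rig: fixed slide rig: grey housing 147 (x) x 410 (y) x 115 mm high. Origin under its middle, x away from the robot, y along the track, z up. Track along y at x = +40 mm, between guide strips with tops 121 mm above the table, 6 mm above the deck. Levers at x = -40 mm: yellow at y = -20 mm, red at y = -150 mm. A green mark (next station) and, 80 mm on to -y, a blue mark (station after) lie before the track
- red_lever (a joint): turning angle of the red lever, rad: near 0 (0 to 0.25) at the start with its bar across the track direction (along rig x), grows anticlockwise seen from above, end stop at 1.40; stays where left, about 0.1 N m to turn. It withdraws a bolt inside the housing: the yellow lever is locked until the red one has turned about 0.8
- yellow_lever (a joint): turning angle of the yellow lever, rad: 0 at the start with its bar along rig x and its steel stop arm (46 mm from the axis, yellow tip) reaching across towards the track (+x) in front of the carrier's lug; grows anticlockwise seen from above, end stop at 1.40, arm then along the track and clear; stays where left, about 0.1 N m to turn
- red_lever_grip (a point): centre of the red lever's upright bar, on its turning axis. Bar 66 mm long (own x), 16 mm thick (own y), 34 mm high: from 17 mm below this point to 17 mm above it; z up. This point is 153 mm above the table; right below the bar is a round hub 28 mm in diameter, 16 mm below this point
- yellow_lever_grip (a point): centre of the yellow lever's bar, on its turning axis; same sizes and axes as the red one. The stop arm lies 26 mm below this point
- carrier (a joint): travel of the carrier along the track towards rig -y, m: 0 at the loading end, 0 to 0.035 at the start; a lug stops on the yellow lever's arm at about 0.08 while that is closed; detent of the next station (green mark) at 0.130, of the station after it (blue mark) at 0.210, end at 0.222. The slide drags with about 1 N; a detent takes about 6 N to enter or leave and pulls the carrier in from 8 mm either side
- carrier_post (a point): upright black push post on the carrier, 22 mm in diameter, at the carrier's trailing end (rig +y end): this point lies on the post's axis, 200 mm above the table; the post's top is 19 mm higher and its foot 70 mm lower. Push it towards rig -y or grip it from above. 85 mm to -y is the middle of the fixed load, a white rack of orange tubes, 66 mm square, tops 232 mm above the table. Axes as the rig's
- carrier_pointer (a point): middle of the white lug that sticks out of the carrier towards the levers, the carrier's pointer, 16 mm wide; axes as the rig's
- green_mark (a point): where the pointer stands (in rig y) when the carrier is in the next station's detent; above the green mark on the housing; axes as the rig's
- stray_tube_center (a point): centre of the loose capped orange tube lying across the track on the two guide strips, 98 mm long along its own y, tapered, up to 20 mm in diameter; grasp across its body from above. z up
- tray_floor (a point): centre of the floor of the blue tray, 95 mm above the table, on a fixed pedestal; tray 160 mm long (own x) and 124 mm wide (own y), open at both x ends, rims 7 mm above the floor along both long sides. Floor 114 mm wide. It stands to the left or to the right of the rig
- tray_tube_center (a point): centre of the tube that already lies in the tray, along the tray's x on its +y half; 98 mm long (own y), 20 mm in diameter; leave it
- tape: loose roll of packing tape, 96 mm in diameter, 48 mm high, origin under its centre; bystander on the side of the rig where the tray is not
- labels: loose roll of white labels, 68 mm in diameter, 32 mm high; origin under its centre; bystander
- stamp: loose wooden hand stamp with a black knob, 27 x 52 mm, 70 mm high; origin under its centre; bystander
- funnel: loose white funnel standing mouth down, 69 x 82 mm, 72 mm high; origin under its centre; bystander

How it is judged:
By the outcome, as a careful person would: the job done as asked, in the order asked, and still so for the second after the job is handed in, with the robot touching nothing.
It also fails if it takes over 72 s, if anything falls off the work surface, if the arm or the gripper's body presses on something with over 40 N, if the wrist force passes 120 N, or if a joint passes its speed limit or range.

## Working session

There is one attempt and no reset: what is moved stays moved. The work goes in short steps, Python scripts to look and compute and a tool call to move; the robot and the scene stay as the last step left them, time stands still between calls to the robot, and variables do not carry over. Pictures are saved under pics/ and viewed, and the job is handed in when it is done.

Besides the shell and the picture viewer there is one more tool, called after "Request:" by a JSON object that holds its "op" and its "data". move_arm: Moves the arm, as the interface text tells. Its arguments: {"type":"object","properties":{"series":{"type":"string"},"squeeze":{"type":"number"}},"required":["series"]}

```bash
ls; mkdir -p pics; python3 - <<'E'
from cell import read_state,camera
import cv2,numpy as np
s=read_state()
for k,v in s.items(): print(k,np.round(v,3))
for n in("scene","top"):
    c=camera(n); cv2.imwrite(f"pics/{n}0.png",c["img"][:,:,::-1]); print(n,np.round(c["mtx"],1).tolist(),np.round(c["T"],3).tolist())
    np.savez(f"{n}0.npz",**c)
E
```

```text
pics
time_s 0.0
joint_positions [-1.168  0.469 -0.049  1.534  0.024  1.141 -0.082]
qd [-0.     0.     0.002  0.     0.001 -0.    -0.002]
effort [ 1.0000e-03 -5.0799e+01 -8.0000e-02 -2.3614e+01 -6.1000e-02  3.8000e-02
  0.0000e+00]
ee_pos [0.282 0.612 0.229]
tool_rot [ 2.645e+00  1.693e+00 -2.000e-03]
contact_force [0.185 0.284 0.496]
wrist_torque [0.037 0.021 0.031]
grip_width 0.087
scene [[520.1, 0.0, 319.2], [0.0, 520.1, 208.5], [0.0, 0.0, 1.0]] [[0.902, 0.317, -0.291, 1.235], [0.431, -0.657, 0.619, -1.496], [0.005, -0.684, -0.729, 1.842], [0.0, 0.0, 0.0, 1.0]]
top [[401.4, 0.0, 319.3], [0.0, 401.4, 197.5], [0.0, 0.0, 1.0]] [[-0.018, -0.985, 0.173, 0.312], [-1.0, 0.019, 0.005, -0.039], [-0.008, -0.173, -0.985, 1.559], [0.0, 0.0, 0.0, 1.0]]
```

View pics/scene0.png

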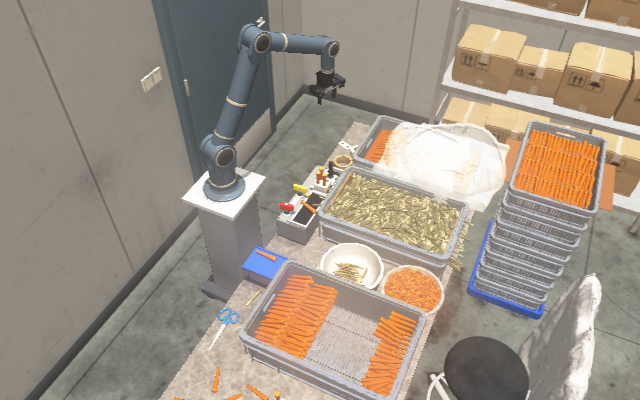

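View pics/top0.png

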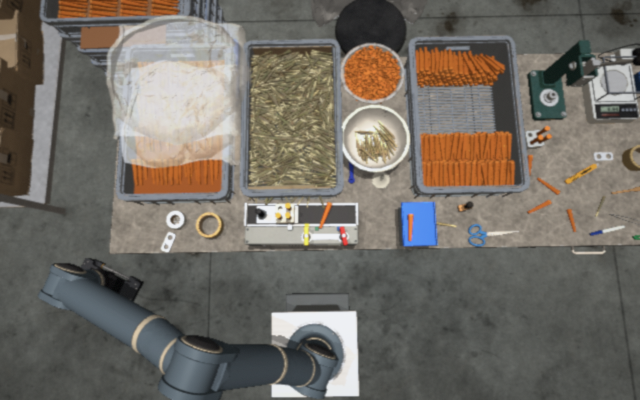

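The top view shows the rig at about (300,222), with the carrier at its left (+y) end, the stray tube at (325,215), the levers at (306,235) and (343,236), and the blue tray at (419,224). The tape is at (208,224). I'll zoom in.

```bash
python3 - <<'E'
import cv2,numpy as np
i=cv2.imread("pics/top0.png")
cv2.imwrite("pics/t1.png",cv2.resize(i[185:260,235:375],None,fx=5.5,fy=5.5,interpolation=cv2.INTER_CUBIC))
cv2.imwrite("pics/t2.png",cv2.resize(i[185:260,380:520],None,fx=5,fy=5,interpolation=cv2.INTER_CUBIC))
i=cv2.imread("pics/scene0.png")
cv2.imwrite("pics/s1.png",cv2.resize(i[145:290,235:375],None,fx=4,fy=4,interpolation=cv2.INTER_CUBIC))
E
```

```text
(no output)
```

View pics/t1.png

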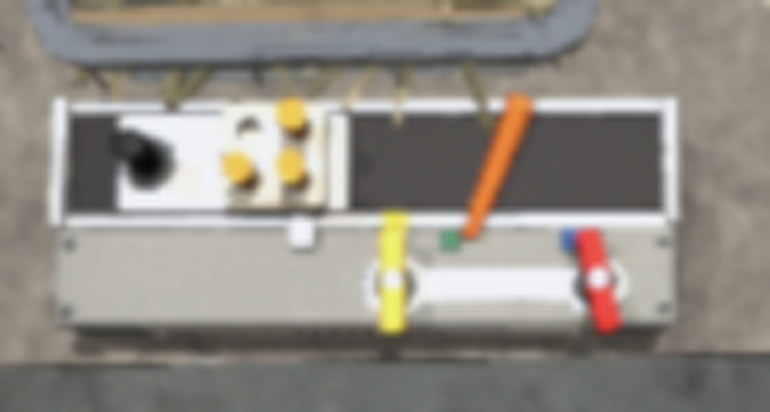

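View pics/t2.png

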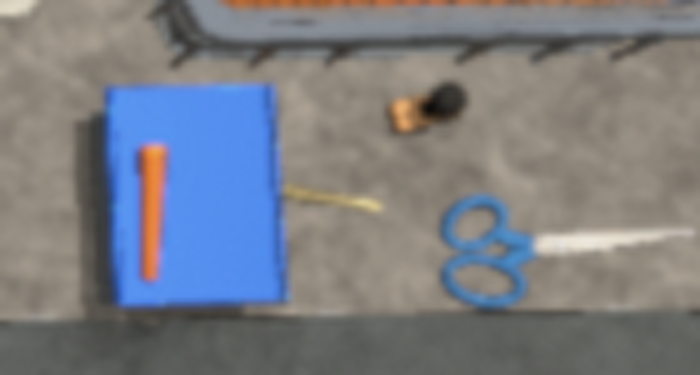

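View pics/s1.png

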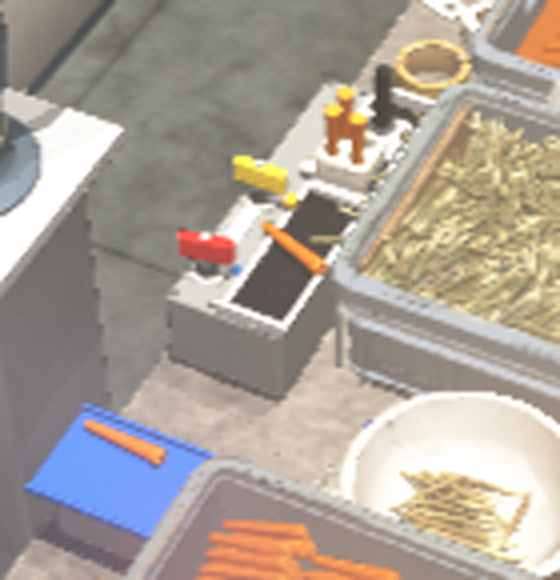

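```bash
cat > h.py <<'E'
import cv2,numpy as np
def load(n):
    c=np.load(n); return {k:c[k] for k in c}
def cast(c,uv,z):
    uv=np.atleast_2d(uv).astype(float); T=c["T"]; K=c["mtx"]
    d=np.c_[(uv-K[[0,1],[2,2]])/K[[0,1],[0,1]],np.ones(len(uv))]@T[:3,:3].T
    o=T[:3,3]; return o+d*((z-o[2])/d[:,2])[:,None]
def proj(c,p):
    p=np.atleast_2d(p); q=(p-c["T"][:3,3])@c["T"][:3,:3]; q=q@c["mtx"].T; return q[:,:2]/q[:,2:]
def mask(c,lo,hi,box):
    h=cv2.cvtColor(c["img"],cv2.COLOR_RGB2HSV); m=cv2.inRange(h,np.array(lo),np.array(hi))
    u0,u1,v0,v1=box; k=np.zeros_like(m); k[v0:v1,u0:u1]=m[v0:v1,u0:u1]; return k
def blobs(m,amin=4):
    n,l,s,ce=cv2.connectedComponentsWithStats(m)
    return [np.argwhere(l==i)[:,::-1] for i in range(1,n) if s[i,4]>=amin]
def rect(c,px,z):
    p=cast(c,px,z)[:,:2]; r=cv2.minAreaRect((p*1000).astype(np.float32)); 
    a=p-p.mean(0); w,V=np.linalg.eigh(a.T@a); ax=V[:,1]*np.sign(V[0,1])
    return p.mean(0),np.array(r[0])/1000,r[1],np.arctan2(ax[1],ax[0])
E
python3 - <<'E'
from h import *
t=load("top0.npz"); s=load("scene0.npz")
B=(235,375,195,250)
def show(name,c,lo,hi,box,z,amin=4):
    for px in blobs(mask(c,lo,hi,box),amin):
        m,rc,sz,an=rect(c,px,z); print(name,len(px),px.min(0),px.max(0),"mean",np.round(m,4),"rect",np.round(rc,4),np.round(sz,0),"ang",round(an,3))
S=(260,345,160,260)
for nm,c,b,b2 in(("top",t,B,(395,440,195,255)),("scene",s,S,(235,295,240,285))):
    print(nm)
    show("red z.170",c,(0,170,110),(5,255,255),b,.17)
    show("yel",c,(25,150,130),(32,255,255),b,.17)
    show("orange",c,(6,150,120),(20,255,255),b,.131)
    show("green",c,(60,60,50),(90,255,255),b,.115,3)
    show("blue tray",c,(105,130,100),(120,255,255),b2,.100,40)
    show("tray tube",c,(6,150,120),(20,255,255),b2,.105,8)
    show("black",c,(0,0,0),(180,255,50),b,.219,10)
# depth heights top
z=t["z_map"]; 
def P(u,v):
    T=t["T"];K=t["mtx"];d=z[v,u]; return T[:3,:3]@np.array([(u-K[0,2])/K[0,0]*d,(v-K[1,2])/K[1,1]*d,d])+T[:3,3]
for u,v in((306,236),(344,236),(325,214),(418,215),(250,230),(262,214),(290,227),(245,210),(357,210)): print(u,v,np.round(P(u,v),3))
# outline of rig strips: points with height .115-.125
vv,uu=np.mgrid[190:255,235:375]; d=z[190:255,235:375]
pc=np.stack([(uu-t["mtx"][0,2])/t["mtx"][0,0]*d,(vv-t["mtx"][1,2])/t["mtx"][1,1]*d,d],-1)@t["T"][:3,:3].T+t["T"][:3,3]
hm=((pc[...,2]>.105)&(pc[...,2]<.2)).astype(np.uint8)
for px in blobs(hm,500):
    p=pc[px[:,1],px[:,0]][:,:2]; r=cv2.minAreaRect((p*1000).astype(np.float32)); print("rig",r)
E
```

```text
top
red z.170 12 [341 228] [343 232] mean [ 0.439  -0.1084] rect [ 0.4393 -0.1093] [ 7. 14.] ang 0.054
red z.170 22 [342 238] [346 244] mean [ 0.4001 -0.1155] rect [ 0.4013 -0.1155] [23. 11.] ang 0.399
yel 4 [305 243] [307 244] mean [0.3941 0.0151] rect [0.395 0.016] [7. 3.] ang -1.269
orange 99 [319 203] [330 227] mean [ 0.5025 -0.0528] rect [ 0.498  -0.0501] [17. 95.] ang -0.39
green 6 [316 227] [317 229] mean [ 0.4532 -0.0203] rect [ 0.4532 -0.0203] [4. 7.] ang -0.015
blue tray 1323 [401 202] [436 245] mean [ 0.4643 -0.3948] rect [ 0.4647 -0.391 ] [125. 157.] ang -0.008
tray tube 64 [409 215] [411 239] mean [ 0.4561 -0.3589] rect [ 0.4519 -0.3593] [ 7. 88.] ang -0.085
black 25 [259 211] [263 217] mean [0.4937 0.164 ] rect [0.4937 0.1646] [20. 13.] ang 0.062
scene
red z.170 8 [280 203] [284 205] mean [ 0.4058 -0.1234] rect [ 0.4063 -0.1231] [18. 12.] ang -0.179
red z.170 11 [287 205] [292 206] mean [ 0.4412 -0.1167] rect [ 0.4406 -0.1168] [22.  6.] ang 0.485
yel 5 [320 167] [322 168] mean [0.4588 0.1683] rect [0.4593 0.1693] [10.  7.] ang -0.291
yel 5 [317 171] [319 173] mean [0.46
[... 282 characters left out ...]
 [ 0.4819 -0.0206] [5. 6.] ang -1.1
orange 65 [317 169] [325 184] mean [0.4664 0.1493] rect [0.4682 0.1512] [ 38. 105.] ang -1.074
orange 51 [301 201] [315 212] mean [ 0.5037 -0.0538] rect [ 0.5002 -0.0525] [17. 94.] ang -0.375
blue tray 625 [242 247] [286 277] mean [ 0.4616 -0.4031] rect [ 0.4633 -0.3941] [122. 145.] ang 0.208
306 236 [ 0.312 -0.039  1.559]
344 236 [ 0.419 -0.116  0.168]
325 214 [ 0.5   -0.052  0.142]
418 215 [ 0.496 -0.393  0.096]
250 230 [0.45  0.219 0.117]
262 214 [0.499 0.167 0.181]
290 227 [0.457 0.074 0.128]
245 210 [0.521 0.235 0.132]
357 210 [ 0.513 -0.166  0.138]
rig ((486.7237243652344, 38.2960205078125), (417.8114318847656, 192.12811279296875), 88.91642761230469)
```

```bash
python3 - <<'E'
from h import *
t=load("top0.npz"); s=load("scene0.npz")
def Z(x,y,u0=235,v0=185,k=5.5): return (u0+(x+.5)/k-.5, v0+(y+.5)/k-.5)
def pr(n,pts,z,**k): print(n,np.round(cast(t,[Z(*p,**k) for p in pts],z)[:,:2],4).tolist())
pr("strip corners TL TR BL BR",[(50,98),(678,98),(50,222),(680,218)],.121)
pr("deck bl br",[(57,318),(674,322)],.115)
pr("red hub cap",[(597,277)],.17); pr("red ends",[(587,232),(608,328)],.17)
pr("yellow cap",[(391,279)],.17); pr("yel far-front end",[(391,330)],.17); pr("yel tip",[(397,215)],.127)
pr("green",[(450,240)],.115); pr("blue",[(569,240)],.115); pr("pointer",[(301,234)],.13)
pr("post top,post foot",[(127,146),(152,165)],.219); pr("post foot",[(152,168)],.13)
pr("stray ends",[(519,97),(470,236)],.131)
k=dict(u0=380,v0=185,k=5)
pr("tray corners",[(106,87),(274,85),(287,302),(116,304)],.102,**k)
pr("tray tube ends",[(153,146),(149,279)],.105,**k)
def Zs(x,y): return (235+(x+.5)/4-.5,145+(y+.5)/4-.5)
def prs(n,pts,z): print("S",n,np.round(cast(s,[Zs(*p) for p in pts],z)[:,:2],4).tolist())
prs("tray corners L T ",[(27,487),(88,405),(212,455)],.102)
prs("red top ends",[(180,233),(234,241)],.17)
prs("yel top ends",[(234,157),(285,175)],.17)
prs("post top",[(384,67)],.219)
prs("stray ends",[(267,228),(322,268)],.131)
prs("tray tube ends",[(88,426),(160,458)],.105)
E
```

```text
strip corners TL TR BL BR [[0.5507, 0.2428], [0.5429, -0.172], [0.4684, 0.2416], [0.4635, -0.1706]]
deck bl br [[0.4061, 0.2372], [0.3963, -0.1649]]
red hub cap [[0.4221, -0.1127]]
red ends [[0.4505, -0.1072], [0.3901, -0.1187]]
yellow cap [[0.4232, 0.0168]]
yel far-front end [[0.3913, 0.0171]]
yel tip [[0.4682, 0.0141]]
green [[0.4524, -0.02]]
blue [[0.451, -0.098]]
pointer [[0.4566, 0.0765]]
post top,post foot [[0.5036, 0.1758], [0.4916, 0.1604]]
post foot [[0.5016, 0.1736]]
stray ends [[0.5439, -0.067], [0.4532, -0.0332]]
tray corners [[0.5445, -0.3314], [0.5437, -0.4546], [0.3852, -0.4533], [0.386, -0.3302]]
tray tube ends [[0.4998, -0.3627], [0.4033, -0.3543]]
S tray corners L T  [[0.3908, -0.456], [0.3926, -0.3338], [0.5441, -0.3357]]
S red top ends [[0.3935, -0.1216], [0.4533, -0.1064]]
S yel top ends [[0.3915, 0.0123], [0.4577, 0.0114]]
S post top [[0.5044, 0.1785]]
S stray ends [[0.4595, -0.0394], [0.5431, -0.0681]]
S tray tube ends [[0.4085, -0.3606], [0.498, -0.3649]]
```

```bash
python3 - <<'E'
from h import *
t=load("top0.npz"); z=t["z_map"]
vv,uu=np.mgrid[0:400,0:640]
pc=np.stack([(uu-t["mtx"][0,2])/t["mtx"][0,0]*z,(vv-t["mtx"][1,2])/t["mtx"][1,1]*z,z],-1)@t["T"][:3,:3].T+t["T"][:3,3]
np.save("pc.npy",pc)
for u in(260,290,320,380,415): print(u,[(v,*np.round(pc[v,u][[0,2]],3)) for v in range(178,206,3)])
print("rack",[(u,v,*np.round(pc[v,u],3)) for v in (205,215) for u in range(276,302,2)])
i=t["img"][:,:,::-1]
cv2.imwrite("pics/g.png",cv2.resize(i[245:325,40:180],None,fx=5,fy=5))
E
```

```text
260 [(178, np.float64(0.634), np.float64(0.149)), (181, np.float64(0.638), np.float64(0.083)), (184, np.float64(0.627), np.float64(0.08)), (187, np.float64(0.599), np.float64(0.16)), (190, np.float64(0.584), np.float64(0.178)), (193, np.float64(0.573), np.float64(0.178)), (196, np.float64(0.564), np.float64(0.174)), (199, np.float64(0.58), np.float64(0.018)), (202, np.float64(0.572), np.float64(-0.004)), (205, np.float64(0.541), np.float64(0.117))]
290 [(178, np.float64(0.632), np.float64(0.15)), (181, np.float64(0.618), np.float64(0.16)), (184, np.float64(0.612), np.float64(0.137)), (187, np.float64(0.596), np.float64(0.165)), (190, np.float64(0.582), np.float64(0.177)), (193, np.float64(0.572), np.float64(0.178)), (196, np.float64(0.564), np.float64(0.161)), (199, np.float64(0.579), np.float64(0.013)), (202, np.float64(0.569), np.float64(0.001)), (205, np.float64(0.52), np.float64(0.236))]
320 [(178, np.float64(0.631), np.float64(0.143)), (181, np.float64(0.614), np.float64(0.169)), (184, np.float64(0.607), np.float64(0.153)), (187, np.float64(0.593), np.float64(0.167)), (190, np.f
[... 2248 characters left out ...]
p.float64(0.23)), (282, 215, np.float64(0.496), np.float64(0.099), np.float64(0.166)), (284, 215, np.float64(0.496), np.float64(0.092), np.float64(0.162)), (286, 215, np.float64(0.487), np.float64(0.079), np.float64(0.232)), (288, 215, np.float64(0.486), np.float64(0.072), np.float64(0.238)), (290, 215, np.float64(0.487), np.float64(0.066), np.float64(0.23)), (292, 215, np.float64(0.496), np.float64(0.064), np.float64(0.162)), (294, 215, np.float64(0.496), np.float64(0.057), np.float64(0.16)), (296, 215, np.float64(0.5), np.float64(0.052), np.float64(0.127)), (298, 215, np.float64(0.5), np.float64(0.045), np.float64(0.13)), (300, 215, np.float64(0.502), np.float64(0.039), np.float64(0.111))]
```

View pics/g.png

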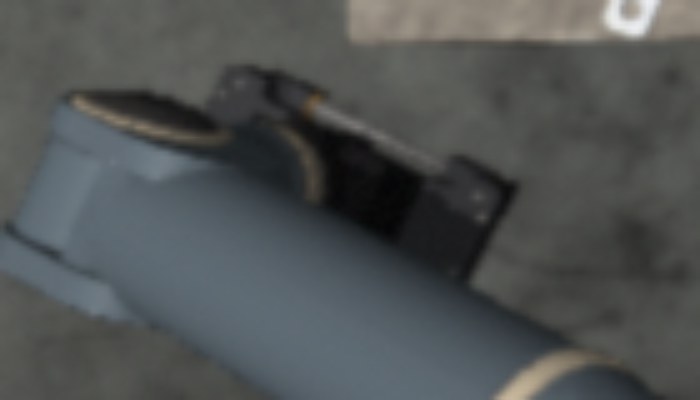

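```bash
cat > d.py <<'E'
import sys,numpy as np
from scipy.spatial.transform import Rotation as R
from cell import read_state
s=read_state(); Rm=R.from_rotvec(s["tool_rot"]).as_matrix(); p=np.array(s["ee_pos"])
phi=np.arctan2(Rm[1,0],Rm[0,0])
print("t",round(s["time_s"],2),"p",np.round(p,4),"phi",round(phi,3),"zax",np.round(Rm[:,2],3),"w",round(float(s["grip_width"]),4),"F",np.round(s["contact_force"],1),"M",np.round(s["wrist_torque"],2))
if len(sys.argv)>4:
    a=np.array(list(map(float,sys.argv[1:5])))
    dphi=(a[3]-phi+np.pi/2)%np.pi-np.pi/2
    print("shift mm",np.round(Rm.T@(a[:3]-p)*1000,1),"spin",round(-dphi,3),"j7",round(s["joint_positions"][6],2))
    # shift after doing spin first
    ph=phi+dphi; X=np.array([np.cos(ph),np.sin(ph)]);Y=np.array([X[1],-X[0]]); d=(a[:3]-p)*1000
    print("after spin",round(X@d[:2],1),round(Y@d[:2],1),round(-d[2],1))
E
python3 d.py .5 -.052 .132 1.206
```

```text
t 0.1 p [0.2823 0.6126 0.2296] phi 1.139 zax [-0.001 -0.002 -1.   ] w 0.0872 F [-0.2  0.6  0.6] M [0.01 0.02 0.01]
shift mm [-512.3  475.8   98.5] spin -0.067 j7 -0.08
after spin -543.2 440.5 97.6
```

Request:
{"op": "move_arm", "data": {"series": "-28 26 -12 0 60; -28 26 -12 0 60; -28 26 -12 0 60; -28 26 -12 0 60; -28 26 -12 0 60; -28 26 -12 0 60; -28 26 -12 0 60; -28 26 -12 0 60", "squeeze": 25}}

```text
time_s: 0.77
ee_pos: [0.374, 0.3174, 0.3196]
tool_rot: [2.628, 1.717, -0.028]
contact_force: [1.1, -0.0, 1.3]
grip_width: 0.0603
```

```bash
python3 d.py .5 -.052 .132 1.206
```

```text
t 0.77 p [0.374  0.3174 0.3196] phi 1.157 zax [-0.013 -0.012 -1.   ] w 0.0603 F [ 1.1 -0.   1.3] M [-0.01 -0.02  0.03]
shift mm [-284.5  265.2  190.2] spin -0.049 j7 0.37
after spin -300.1 249.5 187.6
```

Request:
{"op": "move_arm", "data": {"series": "-29 28 0 -0.006 50; -29 28 0 -0.006 50; -29 28 0 -0.006 50; -29 28 0 -0.006 50; -29 28 0 -0.006 50; -29 28 0 -0.006 50; -29 28 0 -0.006 50; -29 28 0 -0.006 50"}}

```text
time_s: 1.43
ee_pos: [0.4924, 0.0061, 0.3237]
tool_rot: [-2.584, -1.786, 0.017]
contact_force: [0.6, 0.8, -0.7]
grip_width: 0.0502
```

```bash
python3 d.py .5 -.052 .132 1.206
```

```text
t 1.43 p [0.4924 0.0061 0.3237] phi 1.21 zax [-0.009 -0.006 -1.   ] w 0.0502 F [ 0.6  0.8 -0.7] M [ 0.01 -0.05  0.03]
shift mm [-50.   28.8 192. ] spin 0.004 j7 1.15
after spin -51.5 27.8 191.7
```

Request:
{"op": "move_arm", "data": {"series": "-24 14 20 0 50; -20 11 30 0 50; -5 3 30 0 50; 0 0 30 0 50; 0 0 25 0 50; 0 0 10 0 50; 0 0 0 0 50; 0 0 0 0 50"}}

```text
time_s: 2.1
ee_pos: [0.5016, -0.068, 0.1737]
tool_rot: [2.598, 1.755, -0.016]
contact_force: [0.9, -0.4, 0.1]
grip_width: 0.05
```

```bash
python3 d.py .5 -.052 .132 1.206; python3 - <<'E'
from cell import camera
import cv2
c=camera("scene"); cv2.imwrite("pics/s2.png",cv2.resize(c["img"][130:270,235:375,::-1],None,fx=4,fy=4,interpolation=cv2.INTER_CUBIC))
E
```

```text
t 2.1 p [ 0.5016 -0.068   0.1737] phi 1.188 zax [-0.005 -0.011 -1.   ] w 0.05 F [ 0.9 -0.4  0.1] M [ 0.04 -0.05  0.02]
shift mm [14.7 -7.4 41.5] spin -0.018 j7 1.37
after spin 14.4 -7.2 41.7
```

View pics/s2.png

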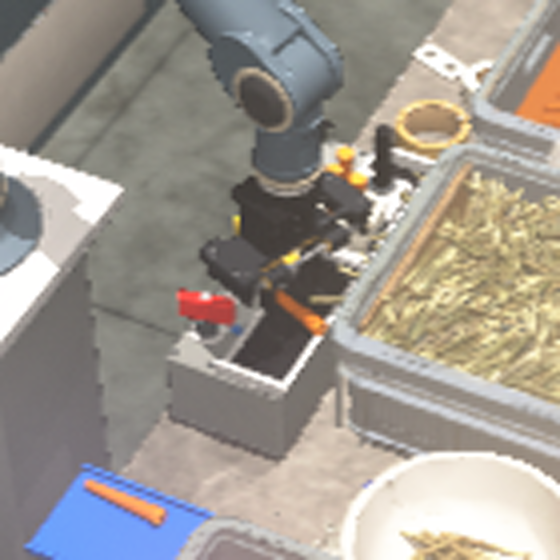

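The scene view shows the gripper above the stray tube (crop 302,310), which hasn't moved, and everything around it is clear. The arm overshot by about 15 mm, so I'll correct that first and then descend.

Request:
{"op": "move_arm", "data": {"series": "10 -5 0 -0.01 50; 4 -2 0 -0.005 50; 0 0 0 0 50; 0 0 10 0 50; 0 0 10 0 50; 0 0 8 0 50; 0 0 0 0 50; 0 0 0 0 50"}}

```text
time_s: 2.82
ee_pos: [0.5033, -0.049, 0.1473]
tool_rot: [2.577, 1.779, -0.002]
contact_force: [0.6, -0.5, 0.9]
grip_width: 0.0499
```

```bash
python3 d.py .5 -.052 .132 1.206
```

```text
t 2.82 p [ 0.5033 -0.049   0.1473] phi 1.209 zax [ 0.004 -0.009 -1.   ] w 0.0499 F [ 0.6 -0.5  0.9] M [-0.    0.03 -0.05]
shift mm [-3.9 -2.2 15.3] spin 0.003 j7 1.37
after spin -4.0 -2.0 15.3
```

Request:
{"op": "move_arm", "data": {"series": "-3 -2 6 0 50; 0 0 6 0 50; 0 0 2 0 50; 0 0 0 0 50; 0 0 0 0 10; 0 0 0 0 10; 0 0 0 0 10; 0 0 0 0 10"}}

```text
time_s: 3.48
ee_pos: [0.5001, -0.0525, 0.1315]
tool_rot: [2.578, 1.777, -0.004]
contact_force: [0.2, 0.3, 0.3]
grip_width: 0.0311
```

```bash
python3 d.py .5 -.052 .132 1.206
```

```text
t 3.48 p [ 0.5001 -0.0525  0.1315] phi 1.207 zax [ 0.004 -0.01  -1.   ] w 0.0311 F [0.2 0.3 0.3] M [0.02 0.05 0.05]
shift mm [ 0.4 -0.3 -0.5] spin 0.001 j7 1.38
after spin 0.4 -0.3 -0.5
```

Request:
{"op": "move_arm", "data": {"series": "0 0 0 0 8; 0 0 0 0 8; 0 0 0 0 8; 0 0 0 0 8; 0 0 -5 0 8; 0 0 -20 0 8; 0 0 -30 0 8; 0 0 -25 0 8"}}

```text
time_s: 4.15
ee_pos: [0.4959, -0.0514, 0.2101]
tool_rot: [2.583, 1.78, -0.021]
contact_force: [0.9, 0.1, 0.2]
grip_width: 0.0164
```

```bash
python3 d.py .465 -.417 .28 1.563; python3 - <<'E'
from cell import camera
import cv2
c=camera("scene"); cv2.imwrite("pics/s3.png",cv2.resize(c["img"][130:270,235:375,::-1],None,fx=4,fy=4,interpolation=cv2.INTER_CUBIC))
E
```

```text
t 4.15 p [ 0.4959 -0.0514  0.2101] phi 1.207 zax [-0.009 -0.011 -1.   ] w 0.0164 F [0.9 0.1 0.2] M [ 0.03 -0.02  0.02]
shift mm [-353.6  101.1  -65.5] spin -0.356 j7 1.32
after spin -365.8 -28.1 -69.9
```

View pics/s3.png

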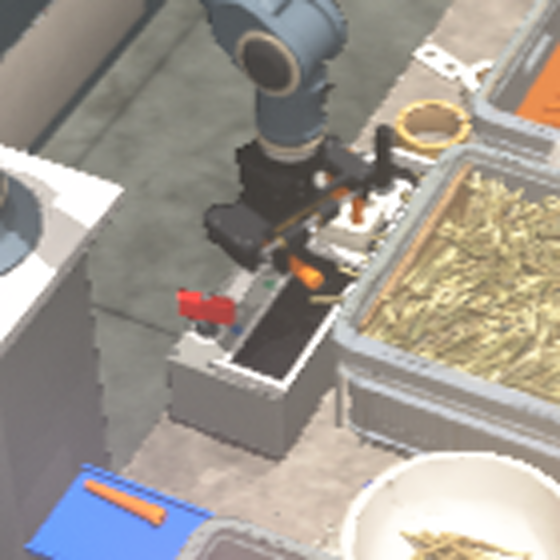

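The stray tube is gripped at 16.4 mm and is clear of the track (crop 308,270). Next I'll carry it to the tray.

Request:
{"op": "move_arm", "data": {"series": "0 0 -30 -0.04 8; -15 5 -30 -0.04 8; -30 10 -15 -0.04 8; -36 8 0 -0.04 8; -38 6 0 -0.04 8; -38 4 0 -0.04 8; -38 2 0 -0.04 8; -38 0 0 -0.04 8"}}

```text
time_s: 4.87
ee_pos: [0.4969, -0.2856, 0.302]
tool_rot: [2.216, 2.207, 0.008]
contact_force: [0.7, 0.3, 0.4]
grip_width: 0.0168
```

```bash
python3 d.py .465 -.417 .28 1.563
```

```text
t 4.87 p [ 0.4969 -0.2856  0.302 ] phi 1.566 zax [ 0.014 -0.006 -1.   ] w 0.0168 F [0.7 0.3 0.4] M [0.05 0.04 0.06]
shift mm [-131.4  -31.7   22.3] spin 0.003 j7 2.16
after spin -131.7 -30.9 22.0
```

Request:
{"op": "move_arm", "data": {"series": "-36 -8 0 0 8; -36 -8 10 0 8; -26 -8 20 0 8; -10 -4 30 0 8; 0 0 30 0 8; 0 0 30 0 8; 0 0 10 0 8; 0 0 0 0 8"}}

```text
time_s: 5.53
ee_pos: [0.4645, -0.4154, 0.1722]
tool_rot: [2.224, 2.18, -0.0]
contact_force: [0.2, -0.1, 0.8]
grip_width: 0.0168
```

```bash
python3 d.py .465 -.417 .107 1.563
```

```text
t 5.53 p [ 0.4645 -0.4154  0.1722] phi 1.551 zax [ 0.019 -0.02  -1.   ] w 0.0168 F [ 0.2 -0.1  0.8] M [0.05 0.05 0.02]
shift mm [-0.3 -0.7 65.2] spin -0.012 j7 2.47
after spin -1.6 0.5 65.2
```

Request:
{"op": "move_arm", "data": {"series": "0 0 15 -0.012 8; 0 0 15 0 8; 0 0 12 0 8; 0 0 3 0 8; 0 0 0 0 8; 0 0 0 0 8; 0 0 0 0 8; 0 0 0 0 8"}}

```text
time_s: 6.2
ee_pos: [0.4715, -0.4177, 0.1348]
tool_rot: [2.196, 2.19, 0.005]
contact_force: [0.6, 0.1, -0.2]
grip_width: 0.0166
```

```bash
python3 d.py .465 -.417 .107 1.563; python3 - <<'E'
from cell import camera
import cv2
c=camera("scene"); a=cv2.resize(c["img"][200:300,220:340,::-1],None,fx=5,fy=5,interpolation=cv2.INTER_CUBIC)
cv2.imwrite("pics/s4.png",a)
c=camera("top"); cv2.imwrite("pics/t4.png",cv2.resize(c["img"][185:260,380:520,::-1],None,fx=5,fy=5,interpolation=cv2.INTER_CUBIC))
E
```

```text
t 6.2 p [ 0.4715 -0.4177  0.1348] phi 1.568 zax [ 0.031 -0.026 -0.999] w 0.0166 F [ 0.6  0.1 -0.2] M [0.04 0.06 0.09]
shift mm [ 1.4 -7.4 27.6] spin 0.005 j7 2.51
after spin 0.6 -6.5 27.8
```

View pics/s4.png

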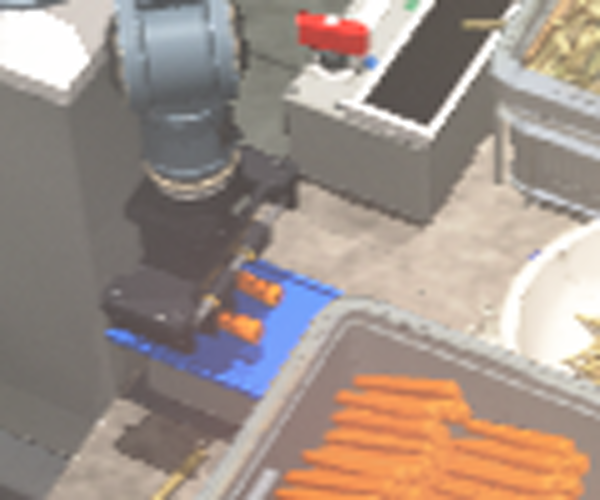

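View pics/t4.png

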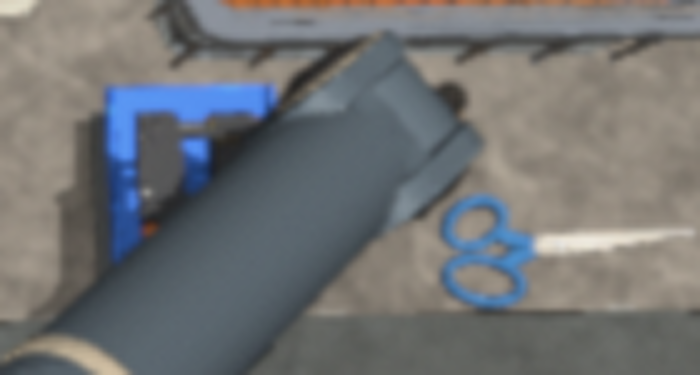

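The scene view shows the held tube (crop 240,326) parallel to the tray tube (262,290), above clear blue floor. I'll lower it.

Request:
{"op": "move_arm", "data": {"series": "0 -3 9 0 8; 0 -3 9 0 8; 0 -1 5 0 8; 0 0 0 0 8; 0 0 0 0 8; 0 0 0 0 8; 0 0 0 0 8; 0 0 0 0 8"}}

```text
time_s: 6.97
ee_pos: [0.4637, -0.4184, 0.1087]
tool_rot: [2.198, 2.19, 0.005]
contact_force: [0.4, -1.0, -0.4]
grip_width: 0.0166
```

```bash
python3 d.py .467 -.417 .107 1.563
```

```text
t 6.97 p [ 0.4637 -0.4184  0.1087] phi 1.567 zax [ 0.03  -0.025 -0.999] w 0.0166 F [ 0.4 -1.  -0.4] M [ 0.08 -0.01 -0.03]
shift mm [1.4 3.2 1.8] spin 0.004 j7 2.53
after spin 1.4 3.3 1.7
```

Request:
{"op": "move_arm", "data": {"series": "0 0 1.5 0 8; 0 0 1 0 8; 0 0 0.5 0 8; 0 0 0 0 8; 0 0 0 0 8; 0 0 0 0 8; 0 0 0 0 8; 0 0 0 0 8"}}

```text
time_s: 7.63
ee_pos: [0.4643, -0.4187, 0.1065]
tool_rot: [2.197, 2.19, 0.005]
contact_force: [0.5, -0.2, 0.7]
grip_width: 0.0168
```

```bash
python3 d.py .467 -.417 .106 1.563
```

```text
t 7.63 p [ 0.4643 -0.4187  0.1065] phi 1.567 zax [ 0.031 -0.026 -0.999] w 0.0168 F [ 0.5 -0.2  0.7] M [ 0.12  0.12 -0.03]
shift mm [1.8 2.7 0.6] spin 0.004 j7 2.54
after spin 1.8 2.7 0.5
```

Request:
{"op": "move_arm", "data": {"series": "0 0 1 0 8; 0 0 0.5 0 8; 0 0 0 0 8; 0 0 0 0 20; 0 0 0 0 22; 0 0 0 0 25; 0 0 0 0 30; 0 0 0 0 30"}}

```text
time_s: 8.3
ee_pos: [0.4648, -0.4191, 0.1057]
tool_rot: [2.196, 2.189, 0.006]
contact_force: [0.6, 0.3, 0.9]
grip_width: 0.0284
```

```bash
python3 d.py .467 -.417 .106 1.563
```

```text
t 8.3 p [ 0.4648 -0.4191  0.1057] phi 1.567 zax [ 0.032 -0.026 -0.999] w 0.0284 F [0.6 0.3 0.9] M [0.04 0.06 0.01]
shift mm [ 2.1  2.2 -0.3] spin 0.004 j7 2.54
after spin 2.1 2.2 -0.3
```

Request:
{"op": "move_arm", "data": {"series": "0 0 -8 0 30; 0 0 -20 0 30; 0 0 -30 0 30; 0 0 -30 0.12 40; 0 0 -30 0.12 50; 0 0 -30 0.12 60; 0 0 -10 0.12 60; 0 0 0 0.12 60"}}

```text
time_s: 8.97
ee_pos: [0.4582, -0.4146, 0.2726]
tool_rot: [2.767, 1.414, 0.025]
contact_force: [0.1, -0.4, -0.2]
grip_width: 0.0549
```

```bash
python3 d.py .4222 -.1135 .27 -1.37
```

```text
t 8.97 p [ 0.4582 -0.4146  0.2726] phi 0.945 zax [ 0.03  -0.023 -0.999] w 0.0549 F [ 0.1 -0.4 -0.2] M [-0.05  0.04 -0.  ]
shift mm [ 222.9 -205.5   -5.5] spin -0.827 j7 1.88
after spin 302.2 24.8 2.6
```

Request:
{"op": "move_arm", "data": {"series": "26 -25 0 0.12 60; 23 -28 0 0.12 60; 20 -30 0 0.12 60; 16 -33 0 0.12 60; 11 -34 0 0.12 60; 7 -35 0 0.12 60; 2 -30 0 0.12 60; -2 -20 0 0.12 60"}}

```text
time_s: 9.63
ee_pos: [0.4192, -0.1832, 0.2699]
tool_rot: [3.107, 0.112, 0.054]
contact_force: [0.6, 0.6, 0.3]
grip_width: 0.0599
```

```bash
python3 d.py .4222 -.1135 .27 -1.37
```

```text
t 9.63 p [ 0.4192 -0.1832  0.2699] phi 0.073 zax [ 0.036 -0.031 -0.999] w 0.0599 F [0.6 0.6 0.3] M [-0.01  0.07 -0.09]
shift mm [  8.1 -69.3  -2.1] spin 1.443 j7 0.41
after spin -67.7 -16.8 -0.1
```

Request:
{"op": "move_arm", "data": {"series": "2 -14 0 0.124 60; 0 -14 0 0.124 60; -2 -14 0 0.124 60; -3 -12 0 0.124 60; 0 0 0 0.124 60; 0 0 0 0.124 60; 0 0 0 0.124 60; 0 0 0 0.124 60"}}

```text
time_s: 10.3
ee_pos: [0.4201, -0.121, 0.2719]
tool_rot: [2.807, -1.409, 0.074]
contact_force: [-0.7, 0.1, -0.3]
grip_width: 0.06
```

```bash
python3 d.py .4222 -.1135 .27 -1.37;python3 - <<'E'
from cell import camera
import cv2,numpy as np
for n,b in(("scene",(200,300,220,340)),("top",(185,260,380,520))):
    c=camera(n); np.savez(n+"1.npz",**c)
    cv2.imwrite(f"pics/{n}5.png",cv2.resize(c["img"][b[0]:b[1],b[2]:b[3],::-1],None,fx=5,fy=5,interpolation=cv2.INTER_CUBIC))
E
```

```text
t 10.3 p [ 0.4201 -0.121   0.2719] phi -0.931 zax [ 0.042 -0.022 -0.999] w 0.06 F [-0.7  0.1 -0.3] M [-0.03  0.15 -0.01]
shift mm [-4.8 -6.1  1.8] spin 0.439 j7 -0.78
after spin -6.9 -3.5 1.9
```

View pics/scene5.png

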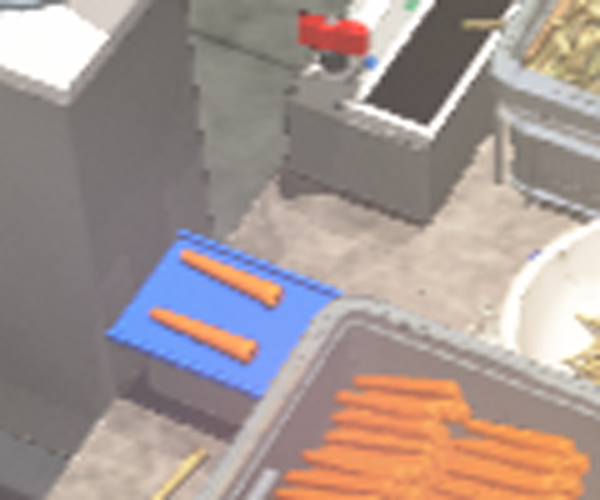

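View pics/top5.png

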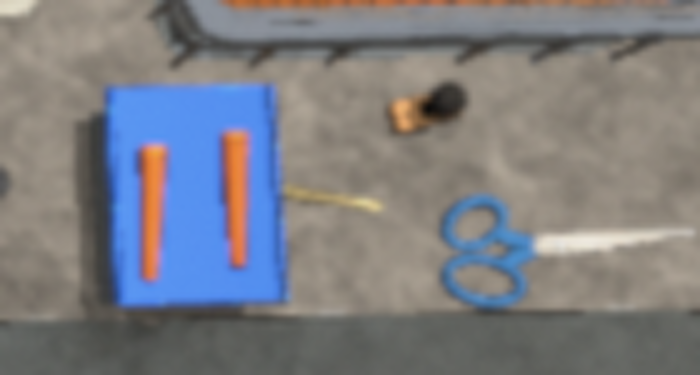

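The scene and top views show both tubes lying flat and parallel in the blue tray (top crop at 152,212 and 236,200). Next is the red lever.

Request:
{"op": "move_arm", "data": {"series": "-2 -1 0 0.12 50; -3 -2 10 0.12 50; -1 0 25 0.12 50; 0 0 25 0.07 50; 0 0 10 0 50; 0 0 0 0 50; 0 0 0 0 50; 0 0 0 0 50"}}

```text
time_s: 11.07
ee_pos: [0.4243, -0.1173, 0.2032]
tool_rot: [-2.437, 1.955, -0.08]
contact_force: [-1.1, -0.0, 0.4]
grip_width: 0.0502
```

```bash
python3 d.py .4222 -.1135 .151 -1.37
```

```text
t 11.07 p [ 0.4243 -0.1173  0.2032] phi -1.353 zax [ 0.05  -0.02  -0.999] w 0.0502 F [-1.1 -0.   0.4] M [-0.04  0.21  0.03]
shift mm [-5.7  3.5 51.9] spin 0.017 j7 -1.09
after spin -4.1 1.3 52.2
```

Request:
{"op": "move_arm", "data": {"series": "-3 2 0 0.01 50; -2 1 12 0 50; 0 0 15 0 50; 0 0 12 0 50; 0 0 3 0 50; 0 0 0 0 50; 0 0 0 0 50; 0 0 0 0 50"}}

```text
time_s: 11.73
ee_pos: [0.4273, -0.113, 0.167]
tool_rot: [-2.421, 1.953, -0.095]
contact_force: [0.3, -0.4, -0.3]
grip_width: 0.0497
```

```bash
python3 d.py .4222 -.1135 .151 -1.37; python3 - <<'E'
from cell import camera
import cv2,numpy as np
c=camera("scene"); cv2.imwrite(f"pics/s6.png",cv2.resize(c["img"][150:250,240:340,::-1],None,fx=6,fy=6,interpolation=cv2.INTER_CUBIC))
E
```

```text
t 11.73 p [ 0.4273 -0.113   0.167 ] phi -1.359 zax [ 0.066 -0.016 -0.998] w 0.0497 F [ 0.3 -0.4 -0.3] M [-0.06  0.27  0.05]
shift mm [-1.   6.  15.7] spin 0.011 j7 -1.02
after spin -0.5 5.1 16.0
```

View pics/s6.png

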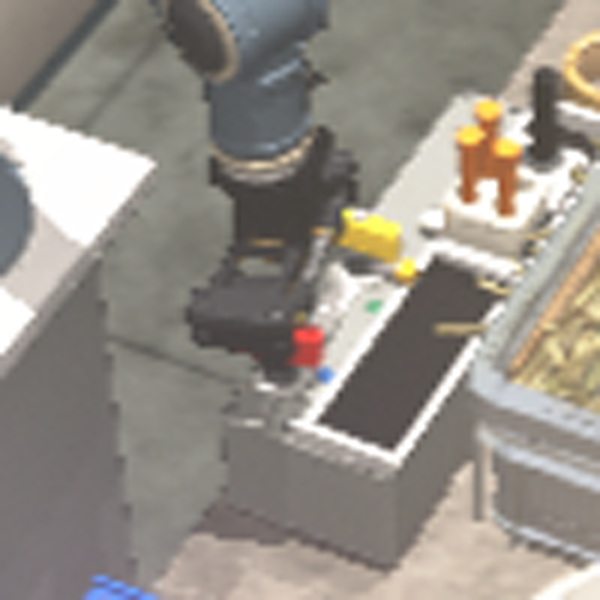

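```bash
python3 -c "
from cell import read_state
import numpy as np
print(np.round(read_state()['joint_positions'],3))"
```

```text
[-0.521  0.148  0.76   2.207 -0.147  0.765 -1.025]
```

The scene crop shows the gripper straddling the red bar (305,345). The yellow lever and the carrier haven't changed. I'll finish the descent and close.

Request:
{"op": "move_arm", "data": {"series": "0 3 6 0.01 40; 0 2 6 0 40; 0 0 4 0 40; 0 0 0 0 40; 0 0 0 0 10; 0 0 0 0 10; 0 0 0 0 10; 0 0 0 0 10", "squeeze": 20}}

```text
time_s: 12.45
ee_pos: [0.4235, -0.1132, 0.1502]
tool_rot: [-2.407, 1.965, -0.093]
contact_force: [-0.7, 10.4, 2.6]
grip_width: 0.021
```

```bash
python3 d.py .4222 -.1135 .151 -1.37
```

```text
t 12.45 p [ 0.4235 -0.1132  0.1502] phi -1.37 zax [ 0.067 -0.012 -0.998] w 0.021 F [-0.7 10.4  2.6] M [2.34 0.41 0.16]
shift mm [ 0.1  1.3 -0.9] spin -0.0 j7 -0.99
after spin 0.1 1.3 -0.8
```

Request:
{"op": "move_arm", "data": {"series": "0 0 0 0 8; 0 0 0 0 8; 0 0 0 0 8; 0 0 0 0 8; 0 0 0 0 8; 0 0 0 0 8; 0 0 0 -0.03 8; 0 0 0 -0.06 8"}}

```text
time_s: 13.12
ee_pos: [0.423, -0.1105, 0.1501]
tool_rot: [-2.493, 1.854, -0.088]
contact_force: [-0.1, 0.3, -0.8]
grip_width: 0.016
```

```bash
python3 d.py .4222 -.1135 .151 -1.37
```

```text
t 13.12 p [ 0.423  -0.1105  0.1501] phi -1.28 zax [ 0.065 -0.007 -0.998] w 0.016 F [-0.1  0.3 -0.8] M [ 0.47  0.27 -0.1 ]
shift mm [ 2.6  1.5 -0.9] spin 0.09 j7 -0.91
after spin 2.7 1.3 -0.9
```

Request:
{"op": "move_arm", "data": {"series": "0 0 0 -0.1 8; 0 0 0 -0.1 8; 0 0 0 -0.1 8; 0 0 0 -0.1 8; 0 0 0 -0.1 8; 0 0 0 -0.1 8; 0 0 0 -0.1 8; 0 0 0 0 8"}}

```text
time_s: 13.78
ee_pos: [0.422, -0.1093, 0.1501]
tool_rot: [-3.008, 0.848, -0.095]
contact_force: [1.8, -0.1, -1.3]
grip_width: 0.0167
```

```bash
python3 d.py .423 -.1105 .150 -.189
```

```text
t 13.78 p [ 0.422  -0.1093  0.1501] phi -0.55 zax [ 0.062 -0.002 -0.998] w 0.0167 F [ 1.8 -0.1 -1.3] M [0.4  0.27 0.06]
shift mm [1.5 0.5 0.2] spin -0.361 j7 -0.22
after spin 1.2 1.0 0.1
```

Request:
{"op": "move_arm", "data": {"series": "0 0 0 -0.09 8; 0 0 0 -0.09 8; 0 0 0 -0.09 8; 0 0 0 -0.06 8; 0 0 0 -0.05 8; 0 0 0 -0.05 8; 0 0 0 -0.05 8; 0 0 0 -0.05 8"}}

```text
time_s: 14.45
ee_pos: [0.4212, -0.11, 0.1501]
tool_rot: [-3.139, 0.045, -0.093]
contact_force: [0.5, 0.1, -0.1]
grip_width: 0.0184
```

```bash
python3 d.py .423 -.1105 .150 -.189
```

```text
t 14.45 p [ 0.4212 -0.11    0.1501] phi -0.028 zax [ 0.059  0.    -0.998] w 0.0184 F [ 0.5  0.1 -0.1] M [ 0.39  0.3  -0.66]
shift mm [1.8 0.4 0.3] spin 0.161 j7 0.28
after spin 1.9 0.1 0.1
```

The jaw has turned past the expected stop angle, the moment has built up to -0.66 N m and the pads have begun to wedge on the bar. The red lever is therefore on its stop. I'll release and lift.

Request:
{"op": "move_arm", "data": {"series": "0 0 0 0 30; 0 0 0 0 50; 0 0 0 0 50; 0 0 -15 0 50; 0 0 -25 0 50; 0 0 -25 0 50; 0 0 -25 0 50; 0 0 -10 0 50"}}

```text
time_s: 15.12
ee_pos: [0.4136, -0.1108, 0.2515]
tool_rot: [3.136, -0.064, 0.082]
contact_force: [0.3, -0.4, 0.7]
grip_width: 0.0494
```

```bash
python3 d.py .424 .0165 .24 -1.59; python3 - <<'E'
from cell import camera
import cv2,numpy as np
from h import *
for n,b in(("scene",(150,250,240,340)),("top",(185,260,235,375))):
    c=camera(n); np.savez(n+"2.npz",**c)
    cv2.imwrite(f"pics/{n}7.png",cv2.resize(c["img"][b[0]:b[1],b[2]:b[3],::-1],None,fx=5.5,fy=5.5,interpolation=cv2.INTER_CUBIC))
E
```

```text
t 15.12 p [ 0.4136 -0.1108  0.2515] phi -0.041 zax [ 0.052 -0.005 -0.999] w 0.0494 F [ 0.3 -0.4  0.7] M [-0.12  0.07  0.04]
shift mm [   4.6 -127.6   11.4] spin 1.549 j7 0.13
after spin -127.5 -8.0 11.5
```

View pics/scene7.png

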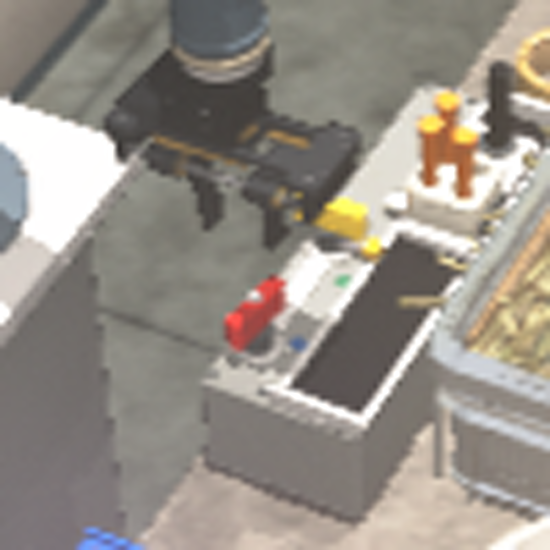

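View pics/top7.png

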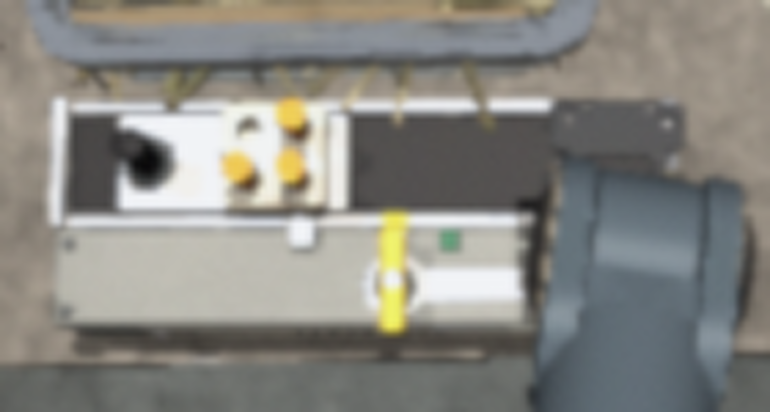

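```bash
python3 - <<'E'
from h import *
s=load("scene2.npz")
Z=lambda x,y:(240+(x+.5)/5.5-.5,150+(y+.5)/5.5-.5)
p=cast(s,[Z(226,322),Z(270,279),Z(240,327),Z(284,284)],.17)[:,:2]
print(np.round(p,4)); 
for a,b in((0,1),(2,3)): d=p[b]-p[a]; print(np.linalg.norm(d),np.arctan2(d[1],d[0]))
E
```

```text
[[ 0.413  -0.1479]
 [ 0.4224 -0.0901]
 [ 0.4257 -0.1478]
 [ 0.4353 -0.0901]]
0.05855583153560181 1.410602209811545
0.05849060366872928 1.4075178354395321
```

The red lever now measures about 1.43 rad in the rig frame, so it is at its stop. In the scene crop its bar lies along the track (255,312). I'll move on to yellow.

Request:
{"op": "move_arm", "data": {"series": "0 -18 0 0.12 50; -2 -18 0 0.12 50; -4 -18 0 0.12 50; -6 -17 0 0.12 50; -8 -16 0 0.12 50; -10 -15 0 0.12 50; -9 -10 0 0.12 50; 0 0 0 0.12 50"}}

```text
time_s: 15.88
ee_pos: [0.4174, 0.0157, 0.2417]
tool_rot: [-2.715, 1.55, -0.063]
contact_force: [0.1, 1.0, 0.0]
grip_width: 0.0501
```

```bash
python3 d.py .424 .0185 .24 -1.59
```

```text
t 15.88 p [0.4174 0.0157 0.2417] phi -1.038 zax [ 0.042 -0.007 -0.999] w 0.0501 F [0.1 1.  0. ] M [-0.1   0.15  0.04]
shift mm [ 0.9 -7.1  2. ] spin 0.552 j7 -1.19
after spin -2.9 -6.5 1.7
```

Request:
{"op": "move_arm", "data": {"series": "0 -3 0 0.12 50; 0 -2 0 0.12 50; 0 0 10 0.12 50; 0 0 15 0.12 50; 0 0 15 0.05 50; 0 0 5 0 50; 0 0 0 0 50; 0 0 0 0 50"}}

```text
time_s: 16.55
ee_pos: [0.419, 0.0191, 0.1861]
tool_rot: [-2.188, 2.239, -0.044]
contact_force: [-0.3, 0.1, -1.0]
grip_width: 0.0497
```

```bash
python3 d.py .424 .0185 .151 -1.59
```

```text
t 16.55 p [0.419  0.0191 0.1861] phi -1.594 zax [ 0.028 -0.012 -1.   ] w 0.0497 F [-0.3  0.1 -1. ] M [-0.01  0.14  0.01]
shift mm [ 0.1 -4.  35.2] spin -0.004 j7 -1.72
after spin 0.5 -5.0 35.1
```

Request:
{"op": "move_arm", "data": {"series": "0 -3 5 0 45; 0 -1 10 0 40; 0 0 10 0 40; 0 0 8 0 40; 0 0 2 0 40; 0 0 0 0 40; 0 0 0 0 30; 0 0 0 0 25"}}

```text
time_s: 17.22
ee_pos: [0.428, 0.019, 0.1518]
tool_rot: [-2.188, 2.229, -0.05]
contact_force: [-0.4, 1.1, -0.5]
grip_width: 0.033
```

```bash
python3 d.py .424 .0185 .151 -1.59
```

```text
t 17.22 p [0.428  0.019  0.1518] phi -1.59 zax [ 0.035 -0.011 -0.999] w 0.033 F [-0.4  1.1 -0.5] M [-0.03  0.24 -0.03]
shift mm [0.6 4.  0.7] spin 0.0 j7 -1.68
after spin 0.6 4.0 0.8
```

Request:
{"op": "move_arm", "data": {"series": "0 3 0 0 25; 0 0 0 0 25; 0 0 0 0 15; 0 0 0 0 8; 0 0 0 0 8; 0 0 0 0 8; 0 0 0 0 8; 0 0 0 0 8"}}

```text
time_s: 17.88
ee_pos: [0.4255, 0.0188, 0.1531]
tool_rot: [-2.186, 2.227, -0.053]
contact_force: [-0.6, -1.3, -0.0]
grip_width: 0.0162
```

```bash
python3 d.py .424 .0185 .151 -1.59
```

```text
t 17.88 p [0.4255 0.0188 0.1531] phi -1.589 zax [ 0.038 -0.01  -0.999] w 0.0162 F [-0.6 -1.3 -0. ] M [0.03 0.24 0.08]
shift mm [0.4 1.6 2. ] spin 0.001 j7 -1.68
after spin 0.4 1.5 2.1
```

Request:
{"op": "move_arm", "data": {"series": "0 0 0 -0.06 8; 0 0 0 -0.1 8; 0 0 0 -0.1 8; 0 0 0 -0.1 8; 0 0 0 -0.1 8; 0 0 0 -0.1 8; 0 0 0 -0.1 8; 0 0 0 -0.1 8"}}

```text
time_s: 18.55
ee_pos: [0.4246, 0.0209, 0.1531]
tool_rot: [-2.88, 1.226, -0.053]
contact_force: [0.1, -0.1, 0.3]
grip_width: 0.0161
```

Request:
{"op": "move_arm", "data": {"series": "0 0 0 -0.1 8; 0 0 0 -0.1 8; 0 0 0 -0.09 8; 0 0 0 -0.09 8; 0 0 0 -0.08 8; 0 0 0 -0.06 8; 0 0 0 -0.05 8; 0 0 0 -0.04 8"}}

```text
time_s: 19.22
ee_pos: [0.423, 0.0218, 0.1531]
tool_rot: [-3.126, 0.27, -0.045]
contact_force: [0.6, -0.3, -1.1]
grip_width: 0.0161
```

```bash
python3 d.py .424 .0185 .151 -.189
```

```text
t 19.22 p [0.423  0.0218 0.1531] phi -0.172 zax [ 0.029  0.001 -1.   ] w 0.0161 F [ 0.6 -0.3 -1.1] M [ 0.16  0.15 -0.27]
shift mm [1.5 3.1 2.1] spin 0.017 j7 -0.29
after spin 1.6 3.1 2.1
```

Near the stop now. I'll push a little further to make sure it is seated.

Request:
{"op": "move_arm", "data": {"series": "0 0 0 -0.05 8; 0 0 0 -0.05 8; 0 0 0 -0.05 8; 0 0 0 -0.05 8; 0 0 0 0 30; 0 0 0 0 50; 0 0 0 0 50; 0 0 0 0 50"}}

```text
time_s: 19.88
ee_pos: [0.4235, 0.0231, 0.1531]
tool_rot: [-3.135, -0.032, -0.044]
contact_force: [-0.5, -0.3, 0.2]
grip_width: 0.0381
```

```bash
python3 d.py .424 .0185 .151 -.189
```

```text
t 19.88 p [0.4235 0.0231 0.1531] phi 0.02 zax [ 0.028  0.007 -1.   ] w 0.0381 F [-0.5 -0.3  0.2] M [-0.04  0.08 -0.01]
shift mm [0.4 4.6 2.1] spin 0.209 j7 -0.1
after spin 1.4 4.4 2.1
```

Request:
{"op": "move_arm", "data": {"series": "0 0 -15 0 50; 0 0 -30 0 50; 0 0 -35 0 50; 0 0 -35 0 50; 0 0 -35 0 50; 0 0 -10 0 50; 0 0 0 0 50; 0 0 0 0 50"}}

```text
time_s: 20.55
ee_pos: [0.4173, 0.0221, 0.3197]
tool_rot: [-3.137, -0.031, -0.039]
contact_force: [-0.2, 0.2, -0.7]
grip_width: 0.0499
```

```bash
python3 d.py .504 .177 .28 -1.59; python3 - <<'E'
from cell import camera
import cv2,numpy as np
from h import *
for n,b in(("scene",(150,250,240,340)),("top",(185,260,235,375))):
    c=camera(n); np.savez(n+"3.npz",**c)
    cv2.imwrite(f"pics/{n}8.png",cv2.resize(c["img"][b[0]:b[1],b[2]:b[3],::-1],None,fx=5.5,fy=5.5,interpolation=cv2.INTER_CUBIC))
E
```

```text
t 20.55 p [0.4173 0.0221 0.3197] phi 0.02 zax [ 0.025  0.004 -1.   ] w 0.0499 F [-0.2  0.2 -0.7] M [-0.1   0.1  -0.01]
shift mm [  88.8 -153.    42.5] spin -1.532 j7 -0.14
after spin 156.5 83.8 39.7
```

View pics/scene8.png

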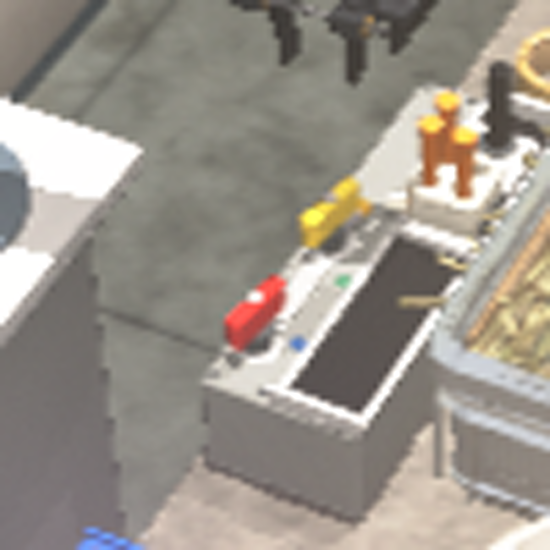

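View pics/top8.png

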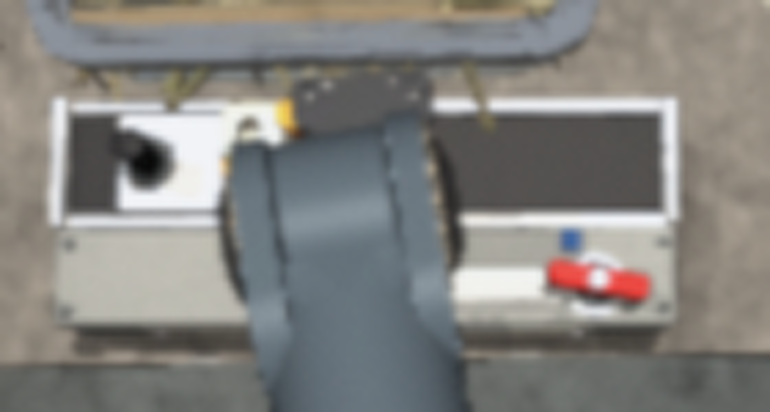

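Both levers now lie along the track (scene crop: red 255,312; yellow 333,213), with the yellow tip swung to the +y side at (365,205), clear of the track. Next is the carrier post.

Request:
{"op": "move_arm", "data": {"series": "15 -25 0 0 60; 18 -32 0 0 60; 18 -32 0 0 60; 18 -30 0 0 60; 10 -16 0 0 60; 0 0 0 0 60; 0 0 0 0 60; 0 0 0 0 60"}}

```text
time_s: 21.32
ee_pos: [0.4899, 0.16, 0.3047]
tool_rot: [3.136, 0.022, -0.006]
contact_force: [-0.1, 0.3, 0.2]
grip_width: 0.0599
```

```bash
python3 d.py .503 .177 .26 0.0
```

```text
t 21.32 p [0.4899 0.16   0.3047] phi 0.014 zax [-0.004 -0.006 -1.   ] w 0.0599 F [-0.1  0.3  0.2] M [-0.08  0.06 -0.05]
shift mm [ 13.5 -17.1  44.5] spin 0.014 j7 -0.38
after spin 13.1 -17.0 44.7
```

Request:
{"op": "move_arm", "data": {"series": "6 -8 0 0.01 60; 6 -8 5 0 60; 1 -1 20 0 60; 0 0 20 0 60; 0 0 10 0 60; 0 0 0 0 60; 0 0 0 0 60; 0 0 0 0 60"}}

```text
time_s: 21.98
ee_pos: [0.504, 0.1738, 0.2469]
tool_rot: [3.135, -0.01, -0.005]
contact_force: [-0.1, -0.1, 0.1]
grip_width: 0.0599
```

```bash
python3 d.py .503 .177 .195 0.0; python3 - <<'E'
from cell import camera
import cv2,numpy as np
c=camera("scene"); cv2.imwrite(f"pics/s9.png",cv2.resize(c["img"][110:210,270:370,::-1],None,fx=5.5,fy=5.5,interpolation=cv2.INTER_CUBIC))
E
```

```text
t 21.98 p [0.504  0.1738 0.2469] phi -0.006 zax [-0.003 -0.007 -1.   ] w 0.0599 F [-0.1 -0.1  0.1] M [-0.08  0.04 -0.01]
shift mm [-0.9 -3.5 51.9] spin -0.006 j7 -0.41
after spin -1.0 -3.2 51.9
```

View pics/s9.png

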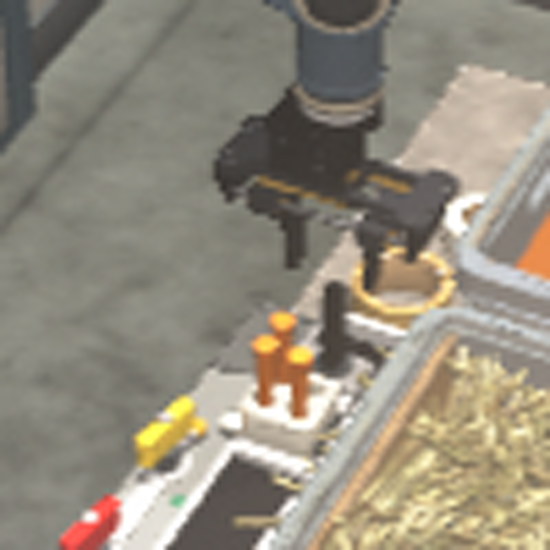

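The fingers are at (293,255) and (370,280), one on each side of the post top at (332,290). I'll descend and grip.

Request:
{"op": "move_arm", "data": {"series": "0 -3 10 0 60; 0 0 18 0 60; 0 0 15 0 60; 0 0 6 0 60; 0 0 0 0 40; 0 0 0 0 30; 0 0 0 0 15; 0 0 0 0 10", "squeeze": 40}}

```text
time_s: 22.7
ee_pos: [0.5077, 0.1791, 0.2008]
tool_rot: [3.141, -0.01, 0.014]
contact_force: [-0.2, -0.3, -0.1]
grip_width: 0.0409
```

Request:
{"op": "move_arm", "data": {"series": "0 0 0 0 10; 0 0 0 0 10; 0 0 0 0 10; 0 0 0 0 10; 0 0 0 0 10; 0 0 0 0 10; 0 0 0 0 10; 0 0 0 0 10"}}

```text
time_s: 23.37
ee_pos: [0.5047, 0.1795, 0.2018]
tool_rot: [3.141, -0.01, 0.004]
contact_force: [-0.0, -0.7, -0.5]
grip_width: 0.0209
```

```bash
python3 d.py .503 .177 .195 0.0
```

```text
t 23.37 p [0.5047 0.1795 0.2018] phi -0.006 zax [ 0.003 -0.001 -1.   ] w 0.0209 F [-0.  -0.7 -0.5] M [-0.04  0.23  0.01]
shift mm [-1.7  2.5  6.8] spin -0.006 j7 -0.42
after spin -1.7 2.5 6.8
```

Request:
{"op": "move_arm", "data": {"series": "0 6 0 0 10; 0 12 0 0 10; 0 14 0 0 10; 0 14 0 0 10; 0 12 0 0 10; 0 8 0 0 10; 0 0 0 0 10; 0 0 0 0 10"}}

```text
time_s: 24.03
ee_pos: [0.5037, 0.1082, 0.2018]
tool_rot: [-3.139, 0.012, -0.004]
contact_force: [0.4, 2.3, -2.6]
grip_width: 0.021
```

```bash
python3 d.py .503 .083 .2 0.0; python3 - <<'E'
from cell import camera
import cv2,numpy as np
c=camera("scene"); cv2.imwrite(f"pics/s10.png",cv2.resize(c["img"][130:230,250:350,::-1],None,fx=5.5,fy=5.5,interpolation=cv2.INTER_CUBIC))
E
```

```text
t 24.03 p [0.5037 0.1082 0.2018] phi -0.008 zax [ 0.002  0.002 -1.   ] w 0.021 F [ 0.4  2.3 -2.6] M [0.16 0.14 0.06]
shift mm [-0.5 25.2  1.7] spin -0.008 j7 -0.28
after spin -0.7 25.2 1.8
```

View pics/s10.png

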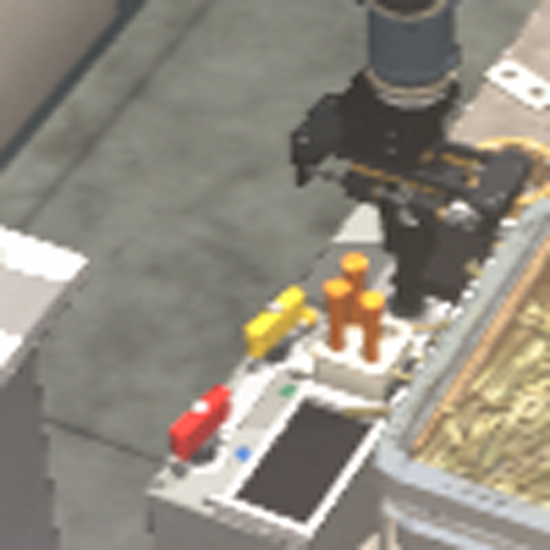

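The carrier has moved 71 mm along with the gripper and has passed the stop-arm position. About 25 mm remain, which I'll cover slowly.

Request:
{"op": "move_arm", "data": {"series": "0 4 0 0 10; 0 5 0 0 10; 0 4 0 0 10; 0 3 0 0 10; 0 1 0 0 10; 0 0 0 0 10; 0 0 0 0 10; 0 0 0 0 10"}}

```text
time_s: 24.75
ee_pos: [0.5035, 0.0962, 0.2018]
tool_rot: [-3.134, 0.002, -0.005]
contact_force: [0.1, 2.2, -1.7]
grip_width: 0.021
```

```bash
python3 d.py .503 .083 .2 0.0
```

```text
t 24.75 p [0.5035 0.0962 0.2018] phi -0.001 zax [ 0.003  0.008 -1.   ] w 0.021 F [ 0.1  2.2 -1.7] M [ 0.36  0.21 -0.13]
shift mm [-0.5 13.2  1.7] spin -0.001 j7 -0.24
after spin -0.5 13.2 1.8
```

Request:
{"op": "move_arm", "data": {"series": "0 4 0 0 10; 0 5 0 0 10; 0 5 0 0 10; 0 4 0 0 10; 0 3 0 0 10; 0 1 0 0 10; 0 0 0 0 10; 0 0 0 0 10"}}

```text
time_s: 25.42
ee_pos: [0.5032, 0.0673, 0.2018]
tool_rot: [-3.139, 0.006, -0.003]
contact_force: [-0.6, -2.5, -0.2]
grip_width: 0.0211
```

```bash
python3 d.py .503 .083 .2 0.0; python3 - <<'E'
from cell import camera
import cv2,numpy as np
for n,b in(("scene",(150,220,260,340)),("top",(185,260,235,375))):
    c=camera(n); np.savez(n+"4.npz",**c)
    cv2.imwrite(f"pics/{n}11.png",cv2.resize(c["img"][b[0]:b[1],b[2]:b[3],::-1],None,fx=5.5,fy=5.5,interpolation=cv2.INTER_CUBIC))
E
```

```text
t 25.42 p [0.5032 0.0673 0.2018] phi -0.004 zax [ 0.002  0.002 -1.   ] w 0.0211 F [-0.6 -2.5 -0.2] M [-0.54  0.26 -0.04]
shift mm [ -0.2 -15.7   1.8] spin -0.004 j7 -0.19
after spin -0.2 -15.7 1.8
```

View pics/scene11.png

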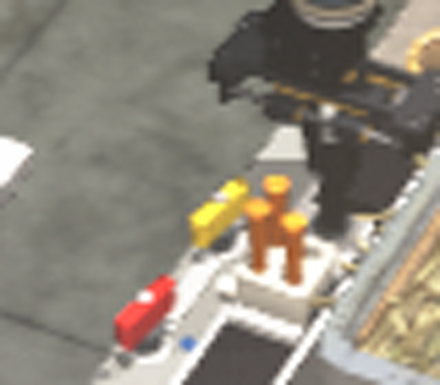

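View pics/top11.png

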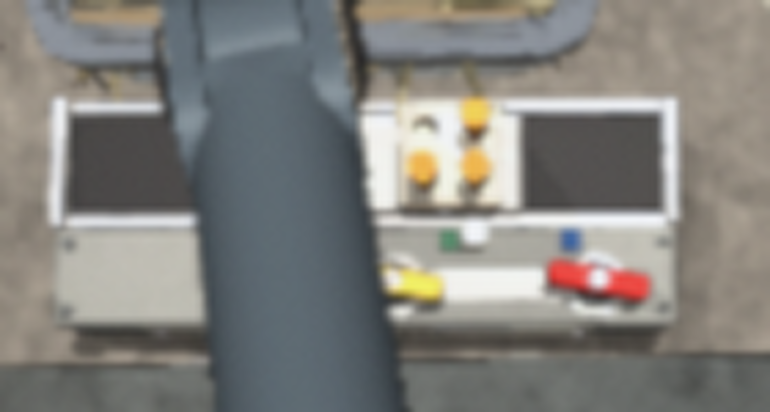

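The top view shows the white pointer (475,233) about 16 mm past the green mark (450,240). The detent let go and the carrier ran on. I'm still gripping the post, so I'll draw it back by that amount.

Request:
{"op": "move_arm", "data": {"series": "0 -3 0 0 10; 0 -4 0 0 10; 0 -3 0 0 10; 0 -1 0 0 10; 0 0 0 0 10; 0 0 0 0 10; 0 0 0 0 10; 0 0 0 0 10"}}

```text
time_s: 26.18
ee_pos: [0.5033, 0.0799, 0.2018]
tool_rot: [-3.139, 0.006, -0.003]
contact_force: [-0.2, 0.6, -0.6]
grip_width: 0.021
```

```bash
python3 d.py .503 .083 .2 0.0
```

```text
t 26.18 p [0.5033 0.0799 0.2018] phi -0.004 zax [ 0.002  0.003 -1.   ] w 0.021 F [-0.2  0.6 -0.6] M [ 0.22  0.17 -0.08]
shift mm [-0.3 -3.1  1.8] spin -0.004 j7 -0.22
after spin -0.3 -3.1 1.8
```

```bash
python3 - <<'E'
from cell import camera
import cv2,numpy as np
for n,b in(("top",(185,260,235,375)),):
    c=camera(n)
    cv2.imwrite(f"pics/{n}12.png",cv2.resize(c["img"][b[0]:b[1],b[2]:b[3],::-1],None,fx=5.5,fy=5.5,interpolation=cv2.INTER_CUBIC))
E
```

```text
(no output)
```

View pics/top12.png

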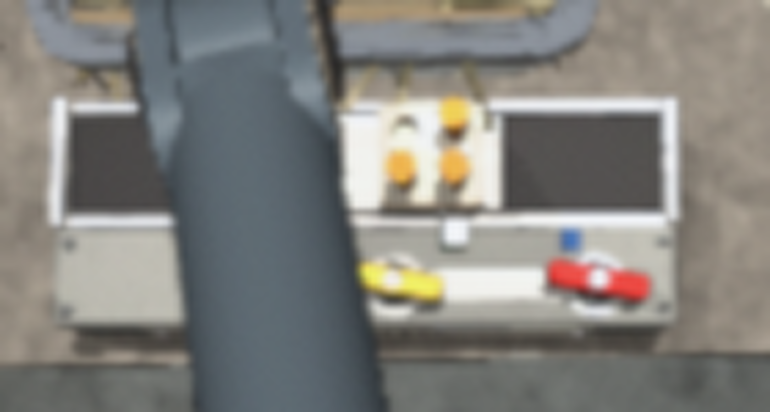

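The pointer (455,233) now covers the green mark at (450,240), inside the detent's pull-in range. I'll release and lift.

Request:
{"op": "move_arm", "data": {"series": "0 0 0 0 30; 0 0 0 0 45; 0 0 0 0 60; 0 0 0 0 60; 0 0 0 0 60; 0 0 -10 0 60; 0 0 -25 0 60; 0 0 -30 0 60"}}

```text
time_s: 26.9
ee_pos: [0.5004, 0.0783, 0.2646]
tool_rot: [3.14, -0.005, -0.013]
contact_force: [0.5, 0.1, 1.0]
grip_width: 0.0586
```

Request:
{"op": "move_arm", "data": {"series": "0 0 -30 0 60; 0 0 -30 0 60; 0 -20 -10 0 60; 0 -38 0 0 60; 0 -38 0 0 60; 0 -38 0 0 60; 0 -38 0 0 60; 0 -30 0 0 60"}}

```text
time_s: 27.57
ee_pos: [0.5096, 0.2762, 0.3558]
tool_rot: [-3.138, 0.044, -0.026]
contact_force: [0.6, 0.0, 0.3]
grip_width: 0.0602
```

```bash
python3 d.py; python3 - <<'E'
from cell import camera
import cv2,numpy as np
from h import *
for n,b in(("top",(185,260,235,375)),("scene",(145,290,235,375))):
    c=camera(n); np.savez(n+"5.npz",**c); k=5.5 if n=="top" else 4
    cv2.imwrite(f"pics/{n}13.png",cv2.resize(c["img"][b[0]:b[1],b[2]:b[3],::-1],None,fx=k,fy=k,interpolation=cv2.INTER_CUBIC))
E
```

```text
t 27.57 p [0.5096 0.2762 0.3558] phi -0.028 zax [ 0.016  0.003 -1.   ] w 0.0602 F [0.6 0.  0.3] M [-0.11  0.03 -0.01]
```

View pics/top13.png

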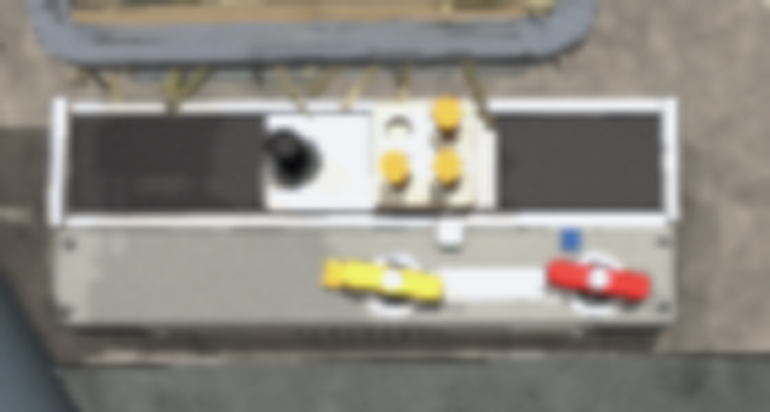

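View pics/scene13.png

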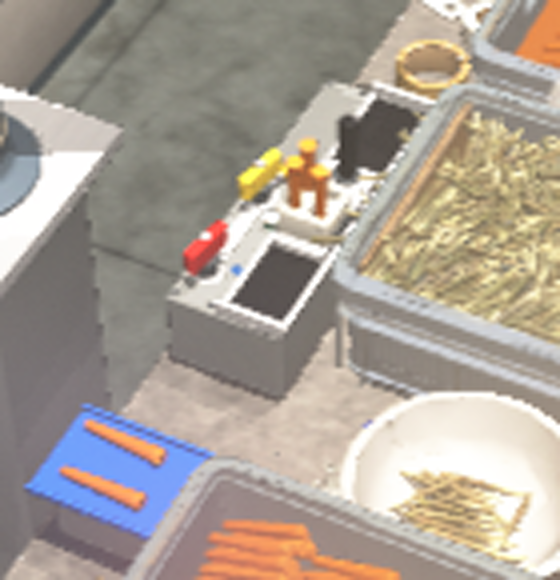

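The pointer (450,233) now sits directly on the green mark. Both lever bars lie along the track and both tubes are in the tray. I'll check these numerically, along with the bystanders.

```bash
python3 - <<'E'
from h import *
t=load("top5.npz"); t0=load("top0.npz")
for nm,lo,hi,z in(("red",(0,120,100),(6,255,255),.17),("red2",(170,120,100),(180,255,255),.17),("yel",(23,110,110),(33,255,255),.17)):
    for px in blobs(mask(t,lo,hi,(292,375,228,245)),15):
        m,rc,sz,an=rect(t,px,z); print(nm,len(px),np.round(m,4),np.round(sz),round(an,3), "rig", round((an%np.pi)+.018,3))
Z=lambda x,y:(235+(x+.5)/5.5-.5,185+(y+.5)/5.5-.5)
print("pointer",cast(t,[Z(450,234)],.13)[0][:2],"green",cast(t0,[Z(450,240)],.115)[0][:2])
for px in blobs(mask(t,(6,150,120),(20,255,255),(395,440,195,255)),8):
    m,rc,sz,an=rect(t,px,.105); print("tube",np.round(m,4),np.round(sz),round(an,3))
d=np.abs(t["img"].astype(int)-t0["img"]).max(2); d[:, :100]=0
D=(d>40).astype(np.uint8)
for px in blobs(D[:,:],12): print("chg",px.min(0),px.max(0),len(px))
E
```

```text
red 31 [ 0.4227 -0.0953] [21. 14.] 1.294 rig 1.312
red 34 [ 0.4158 -0.1315] [27. 16.] -1.508 rig 1.652
yel 45 [0.4251 0.0403] [35. 14.] 1.374 rig 1.392
yel 31 [ 0.4173 -0.0019] [24. 15.] 1.37 rig 1.388
pointer [ 0.45483828 -0.02025795] green [ 0.45240086 -0.01999498]
tube [ 0.4696 -0.421 ] [11. 91.] -0.05
tube [ 0.4561 -0.3589] [ 7. 88.] -0.085
chg [157 160] [248 253] 4171
chg [166 200] [177 204] 33
chg [182 200] [199 203] 26
chg [256 203] [294 224] 643
chg [293 202] [332 245] 835
chg [424 210] [429 238] 151
chg [287 226] [291 229] 17
chg [334 226] [345 239] 93
chg [341 234] [353 245] 91
chg [225 258] [229 263] 16
chg [251 265] [258 278] 25
chg [100 267] [142 306] 649
chg [228 270] [233 275] 21
chg [223 276] [280 363] 1876
chg [103 309] [111 323] 39
chg [271 311] [297 342] 558
chg [100 316] [105 321] 23
chg [131 316] [175 372] 775
chg [162 319] [168 323] 14
chg [114 322] [119 328] 18
chg [124 326] [128 328] 12
chg [186 335] [244 361] 500
chg [272 339] [275 342] 12
chg [183 340] [210 351] 46
chg [281 344] [286 346] 14
chg [261 345] [311 397] 1359
chg [315 345] [324 353] 44
chg [173 348] [208 390] 754
chg [330 349] [337 360] 35
chg [282 351] [286 366] 29
chg [306 350] [323 385] 256
chg [328 356] [339 382] 114
chg [162 377] [169 385] 15
chg [250 381] [259 386] 44
chg [312 384] [327 397] 122
chg [170 389] [184 399] 103
chg [254 388] [266 399] 91
```

Red measures 1.40 rad and yellow about 1.40. The pointer is within 0.3 mm of the green mark. I'll let the arm settle, check the tape side and hand in.

Request:
{"op": "move_arm", "data": {"series": "0 0 -10 0 60; 0 0 0 0 60; 0 0 0 0 60; 0 0 0 0 60; 0 0 0 0 60; 0 0 0 0 60; 0 0 0 0 60; 0 0 0 0 60"}}

```text
time_s: 28.33
ee_pos: [0.5098, 0.274, 0.369]
tool_rot: [-3.138, 0.044, -0.029]
contact_force: [0.7, -0.4, -0.0]
grip_width: 0.0597
```

```bash
python3 d.py; python3 - <<'E'
from cell import camera,sign_off
import cv2
c=camera("scene"); cv2.imwrite("pics/fin.png",cv2.resize(c["img"][110:290,220:400,::-1],None,fx=3.3,fy=3.3,interpolation=cv2.INTER_CUBIC))
print(sign_off())
E
```

```text
t 28.33 p [0.5098 0.274  0.369 ] phi -0.028 zax [ 0.018  0.003 -1.   ] w 0.0597 F [ 0.7 -0.4 -0. ] M [-0.11  0.06  0.01]
the job is handed in; nothing more can be done
None
```

View pics/fin.png

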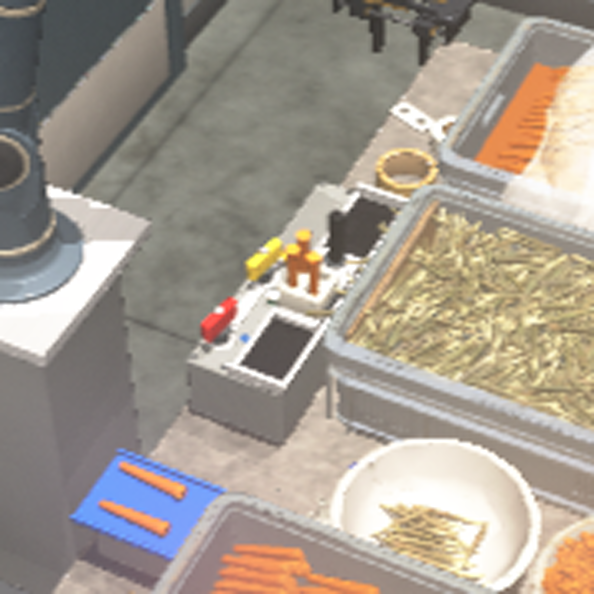

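The job is done and handed in at about 28 s, in the order asked. The stray tube is in the tray, both levers are at their end stops and the carrier is at the green mark.

- **Tube:** it lies flat in the blue tray, parallel to the tube already there and about 60 mm from it. That tube has not moved.
- **Levers:** red and then yellow were turned anticlockwise to their stops. The last top view puts both at about 1.40 rad. The red colour mask came out in two pieces that read 1.31 and 1.65 on their own, so I took its angle from the line between their centres.
- **Carrier:** it ran about 16 mm past the green mark on the first push. I drew it back with the post still gripped, and it settled into the detent on release. The pointer measured within 0.3 mm of the mark in rig y.
- **Rest of the table:** the stamp and tape look unmoved in the pictures. I did not check the labels or the funnel separately, and the arm hid part of the tape side in the last top view.
- **Forces and arm:** the highest wrist force I read was about 11 N. The tool tilted by up to 4° near minimum reach, with no visible effect. The gripper ended open and touching nothing.

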